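# Dock the interval timer and dial it to six

### The arm

A 6-joint arm with a two-finger parallel gripper is mounted at the origin on the work surface. World frame = base frame: x ahead of the robot, y to its left, z up, the work surface at z = 0. Lengths are in m, angles in rad, forces in N, time in s.
With the tool pointing down it reaches from about 0.15 to 0.775 m from the base axis. Payload 6.1 kg.
Tool frame: the origin (TCP) lies between the finger pads, 19 mm behind the fingertips; this is the grasp point; z points along the fingers, y is the line along which they close (so a half turn about z gives the same grasp; the last joint's range is limited). The gripper opens to 85 mm and grips with 20 to 120 N. Pads are 22 mm wide; open, the fingers measure 114 mm over their backs; the gripper's body (76 mm by 85 mm) begins 54 mm behind the grasp point. The pads swing forward as they close: fully open they stand 13 mm farther back than shut.
Start: joints at [-1.293, 0.126, -0.04, 1.405, 0, 1.571], TCP at [0.144, -0.505, 0.25] pointing down, gripper open.
Joint ranges: [-2.72, 2.72], [-0.95, 1.95], [-1.27, 1.35], [-1.78, 2.02], [-1.46, 1.47], [-3.14, 3.14]. Speed limits (rad/s): [2.39, 2.39, 3.01, 3.14, 3.14, 3.14].

### API

Orientations are given as a rotation vector (axis times angle).
In Python, from bench import get_state, get_image, finish_job gives the robot as it stands.
- The arm moves only by the tool servo_tool, never from a script. Its argument "plan" is a list of rows, each a list of 2 entries, a list of its own where there are three numbers: the shift along the tool's x, y, z in mm, then the turn, a rotation vector about the tool's x, y, z in rad. In form: [[[tx, ty, tz], [rx, ry, rz]], ...]. A call has 1 to 12 rows; each row shifts and turns the commanded pose from where the row before left it, along the tool's axes as they then stand; what a row does not reach is not made up. A row lasts 1/12 s, in which the tool goes at most 41.7 mm and 7.16 degrees, less where a joint would pass 70% of its speed; a pose out of reach is approached as far as the arm can. A call with a gripper value outside its range is refused whole. "fingers" is the opening, from 0 (shut) to 1 (fully open), set as the call begins (left out, the last holds). The fingers move at their own pace and stop on an object; "squeeze" is the grip in N (left out, the last holds). Time passes only in rows, so rows that do not move let the fingers close. It gives the time, the measured TCP pose, the force, the opening and the grip force at its end, in the units of the state.
- get_state(): the state, without advancing time (a new reading comes with each control period).
- get_image(name): name is "scene" or "top" or "wrist"; returns a dict with "color" (480x640x3 uint8, red, green, blue), "K" (3x3 intrinsics, pixels), "distortion" ([k1, k2, p1, p2, k3] as OpenCV has them; the pictures are not rectified), "R" (3x3) and "t" (3): a world point X has camera coordinates R X + t. Camera axes: x right, y down, z forward; pixel columns grow to the right and rows downward; lengths in m; the calibration is good to about 2 mm. A picture is of the moment at which its call begins. There is no depth.
- finish_job(): hands the job in; it is judged then, once.
The state is a dict: "time_s": time; "joint_pos": joint angles; "qvel": joint speeds; "joint_torque": joint torques, N m; "tool_pos": TCP position; "orientation": TCP orientation; "contact_force": force on the tool from outside, world axes, zero at the start; "wrist_torque": the same for the moment, N m; "width": finger opening in m; "grip_force": force on a finger pad.
Only numpy, scipy, OpenCV 4.12 (cv2) and the standard library are available. Lean on these libraries where they do the work, as an engineer would, in place of code of your own. Each camera call takes 0.05 s, during which the arm holds its last target. There are 200 camera calls.

### The job

Get the interval timer ready for the next set: pick it up by its square-edged housing, not by the round sleeve, and set it down fully home in the aluminium tray screwed to the ledge. With it sitting there, turn the clicking sleeve on top clockwise to 6 on the scale (the extra-long mark is 0, then one mark per click clockwise), then press the button in the middle all the way down to start it and let go. Leave everything else on the ledge where it is.

Things in the scene. Friction and masses are not known exactly. Their poses are not given: they have to be found in the camera images.
- timer: black plastic interval timer, loose, 0.35 to 0.6 kg, standing upright. Oblong housing 78 mm (its x) by 62 mm (its y) by 46 mm high, a round sleeve on its top (to 70 mm) and a button in that (to 74 mm); origin at the centre of the underside, z up. Carry it by its two long sides (62 mm apart); while it is over 15 mm up, the TCP must be under 56 mm above the origin (housing, not sleeve).
- timer_zero (a point): middle of scale mark 0 on the housing's top, 30 mm towards -x of the timer and 46 mm up. The white marks 0 to 9 stand round the sleeve 30 degrees apart, clockwise seen from above: 0 (extra long) towards -x of the timer, 3 towards +y, 6 towards +x, 9 towards -y.
- sleeve (a joint): turn of the sleeve, rad: 0 at mark 0, growing clockwise seen from above, 0.5236 per mark, so 6 is 3.1416. It snaps into a click stop at every mark (about 0.16 N m to leave one); end stops just past 0 and 9. Starts at 0, 1 or 2, so it takes more than one grasp. Loose, the timer spins with it; the tray holds the timer (0.08 rad play). A white line on the sleeve's top and side points at the mark.
- sleeve_mid (a point): point on the axis of the ribbed round sleeve (46 mm diameter, 24 mm high) at half its height, 58 mm above the timer's underside; grip the sleeve here from above at any yaw; the housing's top lies 12 mm below this point
- button (a joint): travel of the push button, m: 0 up, 0.0038 fully down; sprung, needs about 3 N to start and 5.3 N fully down, comes up again by itself
- button_top (a point): centre of the button's top face (24 mm diameter, stands 4 mm above the sleeve), 74 mm above the timer's underside when up; press straight down
- dock: aluminium tray screwed to the ledge, 115 mm (its x) by 99 mm (its y), origin at the centre of its underside on the ledge, z up; oblong pocket 84 mm (x) by 68 mm (y) for the timer's foot, either way round (long sides along long sides), floor 4 mm above the ledge, straight walls to 12 mm and an outward flare to 16 mm above the ledge; the corners are open
- dock_in (a point): centre of the pocket's floor, 4 mm above the ledge; the timer's origin belongs here
- grip_ring: purple silicone ring, 68 mm diameter, 18 mm high, bystander; origin under its centre
- hex_key: aluminium hex key, 110 mm long, 10 mm thick, lying flat, bystander; origin under the middle of the long arm (along its x)
- mug: stainless steel mug, 80 mm diameter, 90 mm high, handle towards its +y, bystander; origin under its centre
- plate: chrome fractional plate lying flat, 110 mm diameter, 12 mm thick, bystander; origin under its centre
- spray: aluminium can, 60 mm diameter, 170 mm high, bystander; origin under its centre
- chalk_jar: clear jar, 70 mm diameter, 80 mm high, bystander; origin under its centre
- wrench: steel wrench lying flat, 160 mm long, at the right, bystander; origin under its middle
Things that resemble listed ones, but are neither listed nor needed, are in the scene too. What is shaped like the dock but green or yellow is not meant.

How it is judged:
On the way, in this order (a step that is already met when the one before it is completed fails the run):
1. the timer stands fully home in the tray (horizontal distance between timer and dock_in below 0.006 m and z of timer in the frame of dock_in between -0.003 and 0.003 m and angle between the x axis of timer and the x axis of dock, either way round below 0.12 rad and angle between timer's own z axis and vertical below 0.05 rad), for 0.2 s.
2. in the tray, the sleeve rests at 6 (all of step 1 and value of joint sleeve between 3.0216 and 3.2616 rad), for 0.3 s.
3. with the sleeve at 6, the button is pressed all the way down (all of step 2 and value of joint button above 0.003 m), for 0.04 s.
At the end, for the whole second after the job is handed in: Timer upright (0.05 rad) and still in the tray, released: origin within 6 mm sideways and 3 mm in height of the pocket floor's centre, long sides within 0.12 rad of the tray's; sleeve within 0.12 rad of 6 (3.1416); button, pressed over 3 mm after that, is up again (under 1 mm) (all of step 2 and value of joint button below 0.001 m and linear speed of timer below 0.02 m/s and angular speed of timer below 0.1 rad/s); the robot touches nothing.
It fails at once if the timer is lifted (origin over 15 mm above the ledge) with the hand at the sleeve instead of the housing (TCP more than 56 mm above the timer's origin) (height (world z) of timer above 0.015 m and z of the grasp point in the frame of timer above 0.056 m).
It fails at once if a bystander (ring, hex key, mug, plate, can, jar, wrench) is moved more than 20 mm (distance of any of grip_ring, hex_key, mug, plate, spray, chalk_jar, wrench from where it was at the start of the episode above 0.02 m).
It also fails if it takes over 72 s, if anything falls off the work surface, if the arm or the gripper's body presses on something with over 40 N, if the wrist force passes 120 N, or if a joint passes its speed limit or range.

## Working session

There is one attempt and no reset: what is moved stays moved. The work goes in short steps, Python scripts to look and compute and a tool call to move; the robot and the scene stay as the last step left them, time stands still between calls to the robot, and variables do not carry over. Pictures are saved under pics/ and viewed, at most 10 in all, crops included, and the job is handed in when it is done.

Besides the shell and the picture viewer there is one more tool, called after ">>>" as a command line: name --argument value ..., lists and objects as JSON in quotes. servo_tool: Moves the arm, as the interface text tells. Its arguments: {"type":"object","properties":{"plan":{"type":"array","items":{"type":"array"}},"fingers":{"type":"number"},"squeeze":{"type":"number"}},"required":["plan"]}

```bash
mkdir -p pics; ls
cat > h.py <<'E'
import numpy as np, cv2
from bench import get_state, get_image
def ray(im,uv):
    K=np.array(im["K"],float);d=np.array(im["distortion"],float)
    p=cv2.undistortPoints(np.array(uv,float).reshape(-1,1,2),K,d).reshape(-1,2)
    R=np.array(im["R"]);t=np.array(im["t"])
    D=np.c_[p,np.ones(len(p))]@R
    return -R.T@t,D
def toz(im,uv,z):
    c,D=ray(im,uv);s=(z-c[2])/D[:,2];return c+D*s[:,None]
def proj(im,X):
    R=np.array(im["R"]);t=np.array(im["t"])
    return cv2.projectPoints(np.array(X,float).reshape(-1,3),cv2.Rodrigues(R)[0],t,np.array(im["K"],float),np.array(im["distortion"],float))[0].reshape(-1,2)
def save(im,n): cv2.imwrite(n,cv2.cvtColor(im["color"],cv2.COLOR_RGB2BGR))
E
python3 - <<'E'
from h import *
import pickle
print(get_state())
for n in("top","scene"):
    im=get_image(n);save(im,f"pics/{n}0.png");pickle.dump(im,open(n+".pkl","wb"))
    print(n,-np.array(im["R"]).T@im["t"],im["K"])
E
```

```text
pics
{'time_s': 0.0, 'joint_pos': array([-1.29301055e+00,  1.26395296e-01, -4.05938348e-02,  1.40544750e+00,
       -1.69191557e-05,  1.57079662e+00]), 'qvel': array([ 9.47688576e-05,  2.50470487e-03,  4.21650118e-04, -7.76594616e-04,
       -3.87485345e-04,  4.37227623e-04]), 'joint_torque': array([-2.93059657e-04, -4.35912180e+01,  3.52926958e+01,  1.72456942e-02,
        5.04823481e-05, -3.28221738e-06]), 'tool_pos': array([ 0.14385744, -0.50449941,  0.24922694]), 'orientation': array([-3.10973224e+00, -4.34718264e-01,  3.82841854e-04]), 'contact_force': array([-0.89809001,  1.08999619,  0.38344417]), 'wrist_torque': array([-0.00366751,  0.00829804, -0.02760767]), 'grip_force': 0.0, 'width': 0.0854470455349555}
top [ 0.44942051 -0.06396346  1.1733207 ] [[460.96074053   0.         324.29685444]
 [  0.         460.96074053 236.19206043]
 [  0.           0.           1.        ]]
scene [1.05896482 0.12016124 0.96638896] [[509.60664309   0.         323.93261863]
 [  0.         509.60664309 238.00453672]
 [  0.           0.           1.        ]]
```

View pics/top0.png

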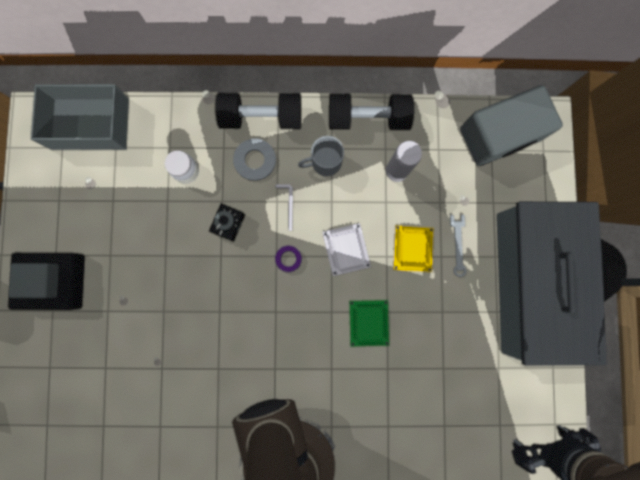

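View pics/scene0.png

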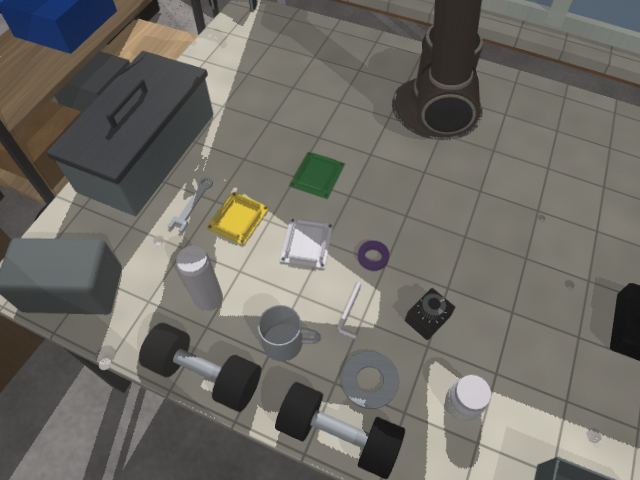

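The top view shows the timer at about (228,222) and the silver tray at about (347,249). The scene view has them at (430,313) and (306,244). The green and yellow trays are decoys.

Run:
```python
from h import *
import pickle
t=pickle.load(open("top.pkl","rb"));s=pickle.load(open("scene.pkl","rb"))
def crop(im,u,v,r=32):
    c=im["color"][v-r:v+r,u-r:u+r,::-1]
    return cv2.resize(c,(300,300),interpolation=cv2.INTER_CUBIC)
cv2.imwrite("pics/c1.png",np.vstack([np.hstack([crop(t,228,222),crop(t,347,249)]),np.hstack([crop(s,430,313),crop(s,306,244)])]))
for n,im,(u,v),f in(("timer",t,(228,222),lambda h:h[...,2]<60),("dock",t,(347,249),lambda h:(h[...,2]>175)&(h[...,1]<25)),("timerS",s,(430,313),lambda h:h[...,2]<60),("dockS",s,(306,244),lambda h:(h[...,2]>150)&(h[...,1]<25))):
    h=cv2.cvtColor(im["color"],cv2.COLOR_RGB2HSV);m=np.zeros(h.shape[:2],np.uint8)
    r=34;m[v-r:v+r,u-r:u+r]=f(h)[v-r:v+r,u-r:u+r]
    k,l,st,ce=cv2.connectedComponentsWithStats(m);i=1+np.argmax(st[1:,4])
    c=cv2.findContours((l==i).astype(np.uint8),0,1)[0][0]
    for z in (0.0,0.016,0.046):
        P=toz(im,c.reshape(-1,2),z)[:,:2]*1000
        print(n,st[i],z,cv2.minAreaRect(P.astype(np.float32)))
    print(h[v,u],h[v+20,u+30])
```

```text
timer [217 204  28  37 448] 0.0 ((601.370849609375, 162.6102294921875), (69.51170349121094, 78.08261108398438), 67.82857513427734)
timer [217 204  28  37 448] 0.016 ((599.298828125, 159.5205841064453), (68.56379699707031, 77.0178451538086), 67.82855224609375)
timer [217 204  28  37 448] 0.046 ((595.4136352539062, 153.72743225097656), (66.78649139404297, 75.0213851928711), 67.82858276367188)
[78 22 59] [ 25  23 124]
dock [ 313  222   58   38 1139] 0.0 ((543.7174682617188, -129.40745544433594), (101.54984283447266, 134.06033325195312), 12.714956283569336)
dock [ 313  222   58   38 1139] 0.016 ((542.4315795898438, -128.51504516601562), (100.16500854492188, 132.23220825195312), 12.714956283569336)
dock [ 313  222   58   38 1139] 0.046 ((540.0205078125, -126.84171295166016), (97.56851196289062, 128.80453491210938), 12.714916229248047)
[129   8 229] [ 30  23 122]
timerS [405 289  50  51 984] 0.0 ((586.4384765625, 158.82427978515625), (68.07550048828125, 97.90577697753906), 68.48429870605469)
timerS [405 289  50  51 984] 0.016 ((594.2618408203125, 158.1841583251953), (66.94839477539062, 96.2848129272461), 68.4842758178711)
timerS [405 289  50  51 984] 0.046 ((608.9306640625, 156.98390197753906), (64.83509826660156, 93.24546813964844), 68.48429107666016)
[90  7 74] [ 20  24 126]
dockS [ 272  217   68   61 2216] 0.0 ((543.5164184570312, -142.882568359375), (154.25286865234375, 150.76913452148438), 23.739824295043945)
dockS [ 272  217   68   61 2216] 0.016 ((552.0504760742188, -138.52752685546875), (151.698974609375, 148.27296447753906), 23.739797592163086)
dockS [ 272  217   68   61 2216] 0.046 ((568.0516357421875, -130.36170959472656), (146.9104461669922, 143.59254455566406), 23.739805221557617)
[138   6 226] [ 20  23 197]
```

View pics/c1.png

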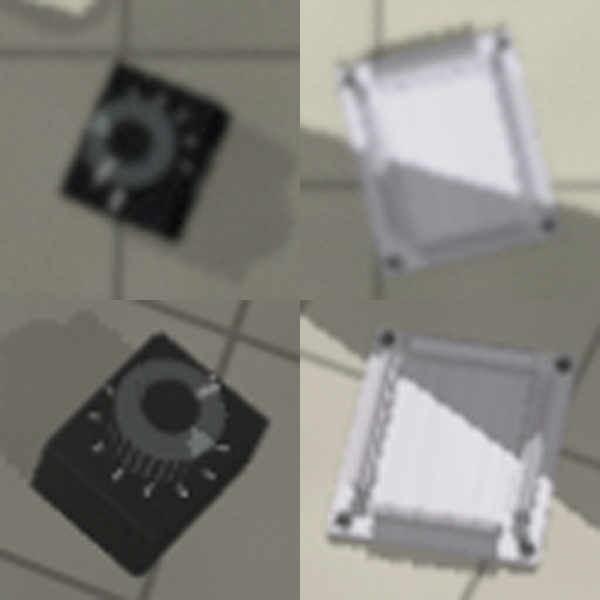

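Crops of both views: top-left is the timer, with its 0 mark at the lower side and the sleeve line about one mark clockwise of it. Right is the silver tray, long axis about 12° left of ahead. Timer x axis is at about -22°.

```bash
cat >> h.py <<'E'
def yaw(s):
    R=cv2.Rodrigues(np.array(s["orientation"]))[0];return R,np.degrees(np.arctan2(R[1,1],R[0,1]))
def rel(target,ydeg):
    s=get_state();R,y=yaw(s);p=s["tool_pos"]
    d=R.T@(np.array(target)-p)*1000
    dy=(ydeg-y+90)%180-90
    print("t %.2f pos"%s["time_s"],np.round(p*1000,1),"yaw(tool y) %.1f"%y,"j",np.round(s["joint_pos"],2),"F",np.round(s["contact_force"],1),"w %.1f"%(s["width"]*1000))
    print(" tool shift",np.round(d,1),"rz",round(np.radians(-dy),3),"tilt",np.round(R[:,2],3))
E
python3 - <<'E'
from h import *
import pickle
t=pickle.load(open("top.pkl","rb"));s=pickle.load(open("scene.pkl","rb"))
q=lambda im,c,cc,z:toz(im,[(cc[0]-32+c[0]*64/300-.5,cc[1]-32+c[1]*64/300-.5)],z)[0].round(4)
print("sleeve",q(t,(130,140),(228,222),.07),q(s,(167,405-300),(430,313),.07))
T=[q(t,c,(347,249),.014) for c in((40,65),(208,28),(255,235),(85,272))]
print("dock top",T,np.mean(T,0))
S=[q(s,c,(306,244),.014) for c in((72,33),(272,50),(240,270),(28,240))]
print("dock sc",S,np.mean(S,0))
w=get_image("wrist");st=get_state();R,y=yaw(st)
print("cam in tool",R.T@(-np.array(w["R"]).T@w["t"]-st["tool_pos"]),"cam axes in tool\n",np.round(R.T@np.array(w["R"]).T,3),w["K"][0])
rel((.59,.155,.25),-22.2+90)
E
```

```text
sleeve [0.5988 0.1582 0.07  ] [0.5975 0.1565 0.07  ]
dock top [array([ 0.5797, -0.0832,  0.014 ]), array([ 0.6004, -0.1741,  0.014 ]), array([ 0.4885, -0.1989,  0.014 ]), array([ 0.4684, -0.1076,  0.014 ])] [ 0.53425 -0.14095  0.014  ]
dock sc [array([ 0.4999, -0.2013,  0.014 ]), array([ 0.4702, -0.1095,  0.014 ]), array([ 0.5858, -0.0761,  0.014 ]), array([ 0.6104, -0.1706,  0.014 ])] [ 0.541575 -0.139375  0.014   ]
cam in tool [ 6.80186564e-02 -9.81123445e-05 -1.23764751e-01] cam axes in tool
 [[ 0.001 -0.964 -0.266]
 [ 1.     0.001  0.   ]
 [ 0.    -0.266  0.964]] [348.33590335   0.         326.89638695]
t 0.15 pos [ 143.9 -504.6  249.4] yaw(tool y) -74.1 j [-1.29  0.13 -0.04  1.41 -0.    1.57] F [-0. -0.  0.] w 85.3
 tool shift [ 609.9 -512.     0. ] rz 0.665 tilt [-0.     0.001 -1.   ]
```

>>> servo_tool --plan '[[[0, 0, 0], [0, 0, -0.124]], [[0, 0, 0], [0, 0, -0.124]], [[0, 0, 0], [0, 0, -0.124]], [[0, 0, 0], [0, 0, -0.124]], [[0, 0, 0], [0, 0, -0.124]], [[0, 0, 0], [0, 0, -0.124]], [[0, 0, 0], [0, 0, -0.124]], [[0, 0, 0], [0, 0, -0.124]], [[0, 0, 0], [0, 0, -0.124]], [[0, 0, 0], [0, 0, -0.124]]]' --fingers 1

```text
time_s: 0.98
tool_pos: [0.1439, -0.5047, 0.2496]
orientation: [-2.272, -2.168, -0.001]
contact_force: [0.2, 0.1, -0.1]
width: 0.0855
grip_force: 0.0
```

>>> servo_tool --plan '[[[0, 0, 0], [0, 0, -0.124]], [[0, 0, 0], [0, 0, -0.124]], [[0, 0, 0], [0, 0, -0.124]], [[0, 0, 0], [0, 0, -0.124]], [[0, 0, 0], [0, 0, -0.124]], [[0, 0, 0], [0, 0, -0.124]], [[0, 0, 0], [0, 0, -0.124]], [[0, 0, 0], [0, 0, -0.124]], [[0, 0, 0], [0, 0, -0.124]], [[0, 0, 0], [0, 0, -0.124]]]'

```text
time_s: 1.82
tool_pos: [0.1439, -0.5047, 0.2497]
orientation: [-0.59, -3.085, -0.001]
contact_force: [0.7, 0.7, 0.4]
width: 0.0853
grip_force: 0.0
```

>>> servo_tool --plan '[[[-7.8, 35.6, 0], [0, 0, 0]], [[-7.8, 35.6, 0], [0, 0, 0]], [[-7.8, 35.6, 0], [0, 0, 0]], [[-7.8, 35.6, 0], [0, 0, 0]], [[-7.8, 35.6, 0], [0, 0, 0]], [[-7.8, 35.6, 0], [0, 0, 0]], [[-7.8, 35.6, 0], [0, 0, 0]], [[-7.8, 35.6, 0], [0, 0, 0]], [[-7.8, 35.6, 0], [0, 0, 0]], [[-7.8, 35.6, 0], [0, 0, 0]], [[-7.8, 35.6, 0], [0, 0, 0]]]'

```text
time_s: 2.73
tool_pos: [0.3706, -0.1722, 0.25]
orientation: [0.599, 3.084, -0.0]
contact_force: [1.0, -1.2, 0.9]
width: 0.0855
grip_force: 0.0
```

>>> servo_tool --plan '[[[-7.8, 35.6, 0], [0, 0, 0]], [[-7.8, 35.6, 0], [0, 0, 0]], [[-7.8, 35.6, 0], [0, 0, 0]], [[-7.8, 35.6, 0], [0, 0, 0]], [[-7.8, 35.6, 0], [0, 0, 0]], [[-7.8, 35.6, 0], [0, 0, 0]], [[-7.8, 35.6, 0], [0, 0, 0]], [[-7.8, 35.6, 0], [0, 0, 0]], [[-7.8, 35.6, 0], [0, 0, 0]], [[-7.8, 35.6, 0], [0, 0, 0]], [[-7.8, 35.6, 0], [0, 0, 0]], [[0, 0, 0], [0, 0, 0]]]'

```text
time_s: 3.73
tool_pos: [0.5987, 0.1619, 0.2474]
orientation: [-0.592, -3.083, -0.001]
contact_force: [-1.5, -0.9, -1.4]
width: 0.0851
grip_force: 0.0
```

Run:
```python
from h import *
import pickle
rel((.598,.158,.25),-22.2+90)
w=get_image("wrist");save(w,"pics/w1.png");pickle.dump(w,open("w1.pkl","wb"))
h=cv2.cvtColor(w["color"],cv2.COLOR_RGB2HSV)
m=(h[...,2]<55).astype(np.uint8)
u0=proj(w,[[.598,.158,.046]])[0];print(u0)
k,l,st,ce=cv2.connectedComponentsWithStats(m)
for i in range(1,k):
    if st[i,4]>1500: print(i,st[i],ce[i])
```

```text
t 3.73 pos [598.7 161.9 247.4] yaw(tool y) 68.3 j [0.26 0.31 0.19 1.45 0.   0.64] F [-1.5 -0.9 -1.4] w 85.1
 tool shift [-0.8 -3.9 -2.6] rz 0.008 tilt [-0.002  0.001 -1.   ]
[322.34517819 219.7158012 ]
3 [ 291  175   65   45 1953] [322.6687148  192.18842806]
14 [    0   295   640   185 66887] [321.90643922 416.19648063]
```

View pics/w1.png

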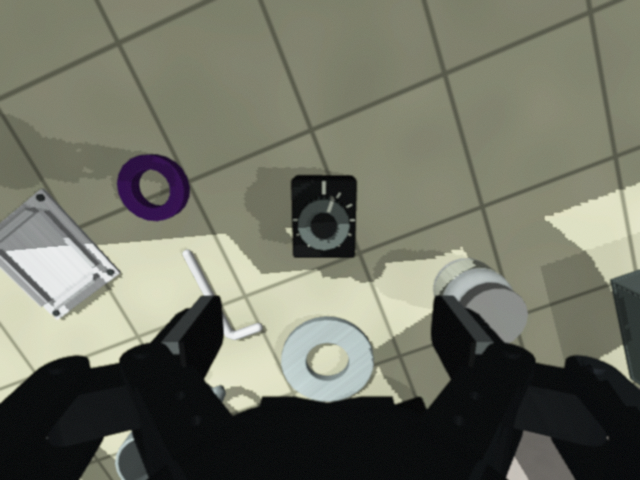

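The wrist view shows the timer at (324,217), upright in the picture, with its 0 mark at (323,187). The sleeve line is at (331,205), which is mark 1. The tray is partly visible at left (55,255).

```bash
cat > m.py <<'E'
from h import *
def timer(w,u0,r=50,hi=100):
    # silhouette of dark block; left/right/far edges at z=46, near edge at 0
    h=cv2.cvtColor(w["color"],cv2.COLOR_RGB2HSV);u,v=map(int,u0)
    m=np.zeros(h.shape[:2],np.uint8);m[v-r:v+r,u-r:u+r]=(h[...,2]<62)[v-r:v+r,u-r:u+r]
    k,l,st,ce=cv2.connectedComponentsWithStats(m);i=1+np.argmax(st[1:,4])
    c=cv2.findContours((l==i).astype(np.uint8),0,1)[0];c=max(c,key=len);c=cv2.convexHull(c)
    return cv2.boundingRect(c),cv2.minAreaRect(c),c.reshape(-1,2)
E
python3 - <<'E'
from m import *
import pickle
w=pickle.load(open("w1.pkl","rb"))
b,r,c=timer(w,(324,217));print(b,r)
x0,y0,ww,hh=b;xc=x0+(ww-1)/2
L=toz(w,[(x0-.5,217),(x0+ww-.5,217)],.046);F=toz(w,[(xc,y0+hh-.5)],.046)[0];N=toz(w,[(xc,y0-.5)],0.)[0];N2=toz(w,[(xc,y0-.5)],0.046)[0]
s=get_state();R,y=yaw(s)
tf=lambda P:np.round((R.T@(P-s["tool_pos"]))*1000,1)
print("LR",tf(L[0]),tf(L[1]),"far",tf(F),"near0",tf(N),"near46",tf(N2))
h=cv2.cvtColor(w["color"],cv2.COLOR_RGB2HSV)
print(h[170:182,324,2],h[215,284:298,2],h[215,350:362,2],h[250:262,324,2])
# sleeve grey disc
m=np.zeros(h.shape[:2],np.uint8);m[190:255,294:354]=((h[...,2]>62)&(h[...,2]<150))[190:255,294:354]
k,l,st,ce=cv2.connectedComponentsWithStats(m);i=1+np.argmax(st[1:,4]);print(st[i])
cc=cv2.findContours((l==i).astype(np.uint8),0,1)[0];e=cv2.fitEllipse(max(cc,key=len));print(e,tf(toz(w,[e[0]],.07)[0]))
# jar/ring etc check; dock corners in wrist
d=np.zeros(h.shape[:2],np.uint8);d[180:325,0:125]=((h[...,2]>120)&(h[...,1]<20))[180:325,0:125]
t=pickle.load(open("top.pkl","rb"))
print("jar",toz(t,[(181,160)],.08),"hex",toz(t,[(290,205),(278,186),(291,228)],.01))
E
```

```text
(291, 175, 66, 83) ((323.5, 216.0), (82.0, 65.0), 90.0)
LR [  0.9 -31.3 201.8] [  1.   31.4 201.8] far [-39.5   0.  201.7] near0 [ 37.1  -0.3 247.9] near46 [4.060e+01 1.000e-01 2.019e+02]
[102 102 107 109  93  55  17   7   8  18  57 110] [111 112 112 111 111 112 102  75  40  20  16  15  17  16] [ 17  16  16  15  21  50  99 127 132 133 135 135] [ 63  28  17  17  15  17  25  63 111 129 132 130]
[ 297  197   54   54 1344]
((323.5440673828125, 225.06167602539062), (49.51860046386719, 50.885982513427734), 61.32840347290039) [ -1.6   0.3 177.8]
jar [[0.74181419 0.26210054 0.08      ]] hex [[ 0.64482872  0.00126107  0.01      ]
 [ 0.6938978   0.03249966  0.01      ]
 [ 0.58577606 -0.0018989   0.01      ]]
```

Timer is centred under the TCP (within 1 mm, aligned). Descending and gripping.

>>> servo_tool --plan '[[[-1, 0, 20], [0, 0, 0]], [[0, 0, 20], [0, 0, 0]], [[0, 0, 20], [0, 0, 0]], [[0, 0, 20], [0, 0, 0]], [[0, 0, 20], [0, 0, 0]], [[0, 0, 20], [0, 0, 0]], [[0, 0, 20], [0, 0, 0]], [[0, 0, 20], [0, 0, 0]], [[0, 0, 20], [0, 0, 0]], [[0, 0, 20], [0, 0, 0]], [[0, 0, 9], [0, 0, 0]], [[0, 0, 0], [0, 0, 0]]]'

```text
time_s: 4.78
tool_pos: [0.5952, 0.1554, 0.0388]
orientation: [-0.6, -3.08, 0.003]
contact_force: [0.0, 0.2, -0.3]
width: 0.0855
grip_force: 0.0
```

>>> servo_tool --plan '[[[0, 0, 0], [0, 0, 0]], [[0, 0, 0], [0, 0, 0]], [[0, 0, 0], [0, 0, 0]], [[0, 0, 0], [0, 0, 0]], [[0, 0, 0], [0, 0, 0]], [[0, 0, 0], [0, 0, 0]], [[0, 0, 0], [0, 0, 0]], [[0, 0, 0], [0, 0, 0]], [[0, 0, 0], [0, 0, 0]], [[0, 0, 0], [0, 0, 0]]]' --fingers 0 --squeeze 50

```text
time_s: 5.62
tool_pos: [0.5985, 0.157, 0.0431]
orientation: [0.599, 3.081, 0.002]
contact_force: [-1.4, -0.3, 6.6]
width: 0.0611
grip_force: 57.9
```

>>> servo_tool --plan '[[[0, 0, -5], [0, 0, 0]], [[0, 0, -5], [0, 0, 0]], [[0, 0, 0], [0, 0, 0]], [[0, 0, 0], [0, 0, 0]], [[0, 0, 0], [0, 0, 0]], [[0, 0, 0], [0, 0, 0]]]'

```text
time_s: 6.12
tool_pos: [0.597, 0.1567, 0.0505]
orientation: [-0.599, -3.083, 0.001]
contact_force: [0.3, -0.1, -3.8]
width: 0.0609
grip_force: 56.6
```

Run:
```python
from h import *
rel((.5,-.14,.13),102.5)
```

```text
t 6.12 pos [597.  156.7  50.5] yaw(tool y) 68.0 j [ 0.26  0.37 -0.18  1.03 -0.    0.64] F [ 0.3 -0.1 -3.8] w 60.9
 tool shift [ -21.1 -311.4  -79.3] rz -0.602 tilt [-0.001 -0.    -1.   ]
```

>>> servo_tool --plan '[[[0, 0, -25], [0, 0, 0]], [[0, 0, -25], [0, 0, 0]], [[0, 0, -25], [0, 0, 0]], [[0, 0, -25], [0, 0, 0]], [[0, 0, -25], [0, 0, 0]], [[0, 0, -25], [0, 0, 0]], [[4.4, -29.7, -8.3], [0, 0, 0]], [[4.4, -29.7, -8.3], [0, 0, 0]], [[4.4, -29.7, -8.3], [0, 0, 0]], [[4.4, -29.7, -8.3], [0, 0, 0]], [[4.4, -29.7, -8.3], [0, 0, 0]], [[4.4, -29.7, -8.3], [0, 0, 0]]]'

```text
time_s: 7.12
tool_pos: [0.505, 0.0004, 0.2509]
orientation: [-0.598, -3.084, 0.0]
contact_force: [0.4, -1.0, -4.7]
width: 0.0608
grip_force: 57.1
```

>>> servo_tool --plan '[[[0, 0, 0], [0, 0, -0.12]], [[0, 0, 0], [0, 0, -0.12]], [[0, 0, 0], [0, 0, -0.12]], [[0, 0, 0], [0, 0, -0.12]], [[0, 0, 0], [0, 0, -0.12]], [[0, 0, 0], [0, 0, 0]], [[0, 0, 0], [0, 0, 0]], [[0, 0, 0], [0, 0, 0]], [[0, 0, 0], [0, 0, 0]], [[0, 0, 0], [0, 0, 0]]]'

```text
time_s: 7.95
tool_pos: [0.5061, 0.0014, 0.2507]
orientation: [0.337, -3.123, 0.0]
contact_force: [0.3, -0.4, -4.1]
width: 0.0606
grip_force: 57.3
```

Run:
```python
from h import *
import pickle
rel((.537,-.14,.25),102.5)
w=get_image("wrist");save(w,"pics/w2.png");pickle.dump((w,get_state()),open("w2.pkl","wb"))
w=get_image("top");pickle.dump(w,open("top2.pkl","wb"))
rel((.537,-.14,.25),102.5)
```

```text
t 7.95 pos [506.1   1.4 250.7] yaw(tool y) 102.3 j [ 0.    0.09 -0.08  1.4  -0.   -0.21] F [ 0.3 -0.4 -4.1] w 60.6
 tool shift [-1.000e-01 -1.448e+02  7.000e-01] rz -0.003 tilt [-0. -0. -1.]
t 8.05 pos [506.1   1.4 250.8] yaw(tool y) 102.3 j [ 0.    0.09 -0.08  1.4   0.   -0.21] F [-0.4 -0.5 -4.6] w 60.7
 tool shift [   0.  -144.8    0.8] rz -0.003 tilt [-0.  0. -1.]
```

View pics/w2.png

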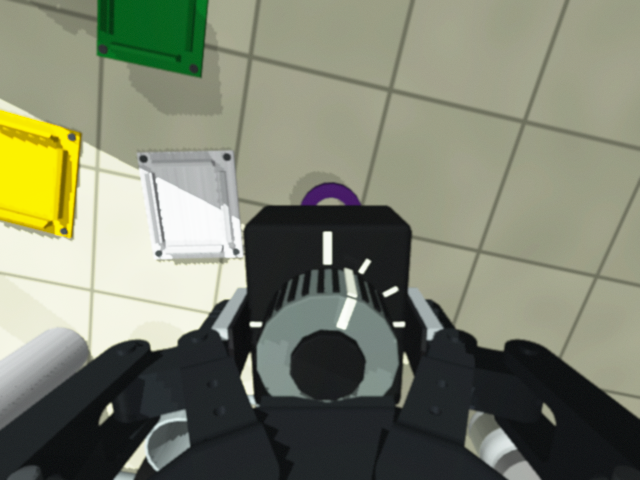

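The wrist view shows the timer held straight, 0 mark at (327,248) and sleeve at (327,365). The silver tray's screws are at (144,158), (227,157), (235,252) and (159,254).

Run:
```python
from h import *
import pickle
w,s=pickle.load(open("w2.pkl","rb"))
R,y=yaw(s);tf=lambda P:np.round((R.T@(P-s["tool_pos"]).T).T*1000,1)
g=cv2.cvtColor(w["color"],cv2.COLOR_RGB2GRAY).astype(float)
sc=[]
for u,v in((144,158),(227,157),(235,252),(159,254)):
    p=g[v-6:v+7,u-6:u+7];b=np.clip(110-p,0,None);yy,xx=np.mgrid[v-6:v+7,u-6:u+7]
    sc.append(((xx*b).sum()/b.sum(),(yy*b).sum()/b.sum()))
print(np.round(sc,1))
for z in(.004,.012,.016):
    P=toz(w,sc,z);a=lambda i,j:np.degrees(np.arctan2(*(P[j]-P[i])[1::-1]))%180
    n=lambda i,j:np.linalg.norm(P[j]-P[i])*1000
    print(z,P.mean(0).round(4),"len",[round(n(i,j),1) for i,j in((0,1),(1,2),(2,3),(3,0))],"ang",[round(a(i,j),1) for i,j in((0,1),(1,2),(2,3),(3,0))],"tool",tf(P.mean(0)[None]))
# timer in hand
Zt=s["tool_pos"][2]-.040
b=(g>200).astype(np.uint8);k,l,st,ce=cv2.connectedComponentsWithStats(b)
for i in range(1,k):
    if st[i,4]>30 and 230<ce[i][0]<420 and 200<ce[i][1]<345: print(st[i],ce[i].round(1),"at mark plane",tf(toz(w,[ce[i]],Zt+.046)))
print("top corners",tf(toz(w,[(250,228),(405,228),(246,215),(411,215)],Zt+.046)))
```

```text
[[143.1 158.5]
 [226.5 156.6]
 [235.6 251.2]
 [158.4 253. ]]
0.004 [ 0.5336 -0.1415  0.004 ] len [np.float64(86.2), np.float64(102.1), np.float64(85.8), np.float64(102.3)] ang [np.float64(103.7), np.float64(13.6), np.float64(103.8), np.float64(13.9)] tool [[   3.6 -145.5  246.8]]
0.012 [ 0.5317 -0.1387  0.012 ] len [np.float64(84.4), np.float64(99.9), np.float64(84.0), np.float64(100.1)] ang [np.float64(103.7), np.float64(13.6), np.float64(103.8), np.float64(13.9)] tool [[   4.9 -142.3  238.8]]
0.016 [ 0.5307 -0.1373  0.016 ] len [np.float64(83.5), np.float64(98.8), np.float64(83.0), np.float64(99.0)] ang [np.float64(103.7), np.float64(13.6), np.float64(103.8), np.float64(13.9)] tool [[   5.6 -140.7  234.8]]
[324 232   8  32 253] [327.5 247.6] at mark plane [[31.8  0.4 -6. ]]
[359 260  11  13  66] [364.1 266.2] at mark plane [[24.8 13.5 -6. ]]
[345 269  12  28 185] [350.2 283.6] at mark plane [[18.2  8.6 -6. ]]
[384 287  14   9  63] [390.2 291.1] at mark plane [[15.2 23.3 -6. ]]
[337 298  19  32 322] [345.9 313.1] at mark plane [[ 6.4  7.2 -6. ]]
[250 322  11   5  48] [255.1 323.9] at mark plane [[  2.  -26.7  -6. ]]
[394 322  10   5  36] [398.8 323.8] at mark plane [[ 2.  27.1 -6. ]]
top corners [[ 38.8 -26.5  -6. ]
 [ 38.9  27.3  -6. ]
 [ 43.4 -27.6  -6. ]
 [ 43.4  29.   -6. ]]
```

>>> servo_tool --plan '[[[0.4, -29.1, 0], [0, 0, 0]], [[0.4, -29.1, 0], [0, 0, 0]], [[0.4, -29.1, 0], [0, 0, 0]], [[0.4, -29.1, 0], [0, 0, 0]], [[0.4, -29.1, 0], [0, 0, -0.024]], [[0, 0, 25], [0, 0, 0]], [[0, 0, 25], [0, 0, 0]], [[0, 0, 25], [0, 0, 0]], [[0, 0, 25], [0, 0, 0]], [[0, 0, 25], [0, 0, 0]], [[0, 0, 25], [0, 0, 0]], [[0, 0, 20], [0, 0, 0]]]'

```text
time_s: 9.05
tool_pos: [0.5346, -0.141, 0.0788]
orientation: [0.375, -3.118, -0.001]
contact_force: [0.6, 0.9, -4.0]
width: 0.0604
grip_force: 57.4
```

>>> servo_tool --plan '[[[0, 0, 8], [0, 0, 0]], [[0, 0, 5], [0, 0, 0]], [[0, 0, 0], [0, 0, 0]], [[0, 0, 0], [0, 0, 0]], [[0, 0, 0], [0, 0, 0]], [[0, 0, 0], [0, 0, 0]]]'

```text
time_s: 9.55
tool_pos: [0.5363, -0.1414, 0.0692]
orientation: [-0.376, 3.117, -0.001]
contact_force: [0.1, 0.7, -4.4]
width: 0.0606
grip_force: 57.4
```

Run:
```python
from h import *
import pickle
rel((.534,-.1412,.044),103.7)
w=get_image("wrist");save(w,"pics/w3.png");pickle.dump((w,get_state()),open("w3.pkl","wb"))
```

```text
t 9.55 pos [ 536.3 -141.4   69.2] yaw(tool y) 103.8 j [-0.26  0.24 -0.3   1.02  0.   -0.5 ] F [ 0.1  0.7 -4.4] w 60.6
 tool shift [ 2.2  0.7 25.2] rz 0.001 tilt [ 0.002 -0.001 -1.   ]
```

View pics/w3.png

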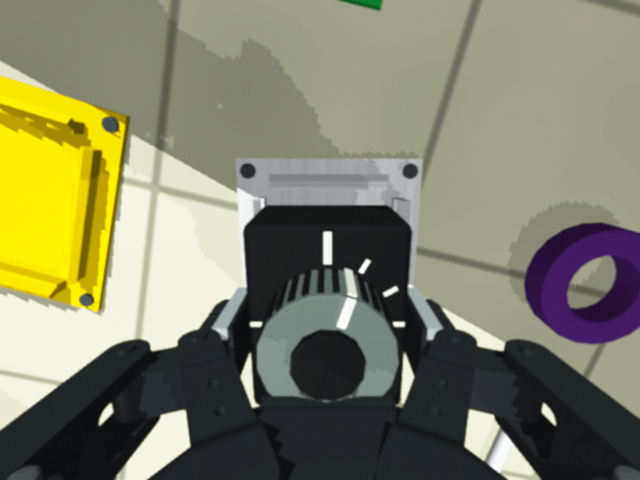

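Screws at (248,171) and (410,170) straddle the timer's 0 mark at (327,248), so alignment looks close. Computing the residual.

Run:
```python
from h import *
import pickle
w,s=pickle.load(open("w3.pkl","rb"))
R,y=yaw(s);tf=lambda P:np.round((R.T@(P-s["tool_pos"]).T).T*1000,1)
g=cv2.cvtColor(w["color"],cv2.COLOR_RGB2GRAY).astype(float);sc=[]
for u,v in((248,171),(410,170)):
    p=g[v-11:v+12,u-11:u+12];b=np.clip(90-p,0,None);yy,xx=np.mgrid[v-11:v+12,u-11:u+12]
    sc.append(((xx*b).sum()/b.sum(),(yy*b).sum()/b.sum()))
for z in(.004,.006,.008,.012):print(z,np.round(sc,1),tf(toz(w,sc,z)))
print("mark",tf(toz(w,[(327.5,247.6)],s["tool_pos"][2]+.006)))
```

```text
0.004 [[247.4 170.4]
 [409.7 170.7]] [[ 53.5 -42.3  65. ]
 [ 53.4  44.1  64.9]]
0.006 [[247.4 170.4]
 [409.7 170.7]] [[ 53.6 -41.9  63. ]
 [ 53.6  43.6  62.9]]
0.008 [[247.4 170.4]
 [409.7 170.7]] [[ 53.8 -41.4  61. ]
 [ 53.7  43.2  60.9]]
0.012 [[247.4 170.4]
 [409.7 170.7]] [[ 54.  -40.5  57. ]
 [ 54.   42.2  56.9]]
mark [[31.5  0.2 -6.1]]
```

>>> servo_tool --plan '[[[0.8, 0.6, 4], [0, 0, 0]], [[0, 0, 4], [0, 0, 0]], [[0, 0, 4], [0, 0, 0]], [[0, 0, 4], [0, 0, 0]], [[0, 0, 4], [0, 0, 0]], [[0, 0, 2], [0, 0, 0]], [[0, 0, 2], [0, 0, 0]], [[0, 0, 0], [0, 0, 0]], [[0, 0, 0], [0, 0, 0]], [[0, 0, 0], [0, 0, 0]]]'

```text
time_s: 10.43
tool_pos: [0.5343, -0.1408, 0.047]
orientation: [-0.376, 3.117, -0.0]
contact_force: [-10.9, 1.0, 22.7]
width: 0.0607
grip_force: 60.8
```

>>> servo_tool --plan '[[[1, 0, -1], [0, 0, 0]], [[1, 0, 0], [0, 0, 0]], [[0, 0, 0], [0, 0, 0]], [[0, 0, 0], [0, 0, 0]], [[0, 0, 0], [0, 0, 0]], [[0, 0, 0], [0, 0, 0]]]'

```text
time_s: 10.93
tool_pos: [0.5343, -0.1408, 0.047]
orientation: [-0.376, 3.114, 0.001]
contact_force: [-1.1, 2.9, 10.4]
width: 0.0604
grip_force: 59.3
```

>>> servo_tool --plan '[[[0, 0, 1], [0, 0, 0]], [[0, 0, 1], [0, 0, 0]], [[0, 0, 1], [0, 0, 0]], [[0, 0, 0], [0, 0, 0]], [[0, 0, 0], [0, 0, 0]], [[0, 0, 0], [0, 0, 0]]]'

```text
time_s: 11.43
tool_pos: [0.5343, -0.1408, 0.047]
orientation: [-0.376, 3.113, 0.0]
contact_force: [-9.5, 3.9, 32.9]
width: 0.0603
grip_force: 61.8
```

Run:
```python
from h import *
import pickle
rel((.534,-.1412,.044),103.7)
w=get_image("wrist");pickle.dump((w,get_state()),open("w4.pkl","wb"))
s0=get_image("scene");pickle.dump(s0,open("s4.pkl","wb"))
u,v=proj(s0,[[.534,-.141,.03]])[0].astype(int);print(u,v)
a=cv2.resize(s0["color"][v-60:v+60,u-60:u+60,::-1],(480,480),interpolation=cv2.INTER_CUBIC)
b=w["color"][100:420,170:490,::-1];b=cv2.resize(b,(320,320))
cv2.imwrite("pics/c4.png",np.hstack([a,np.vstack([b,np.zeros((160,320,3),np.uint8)])]))
```

```text
t 11.43 pos [ 534.3 -140.8   47. ] yaw(tool y) 103.8 j [-0.26  0.25 -0.34  0.97  0.   -0.5 ] F [-9.5  3.9 32.9] w 60.3
 tool shift [ 0.4 -0.3  3. ] rz 0.001 tilt [ 0.006  0.001 -1.   ]
306 235
```

View pics/c4.png

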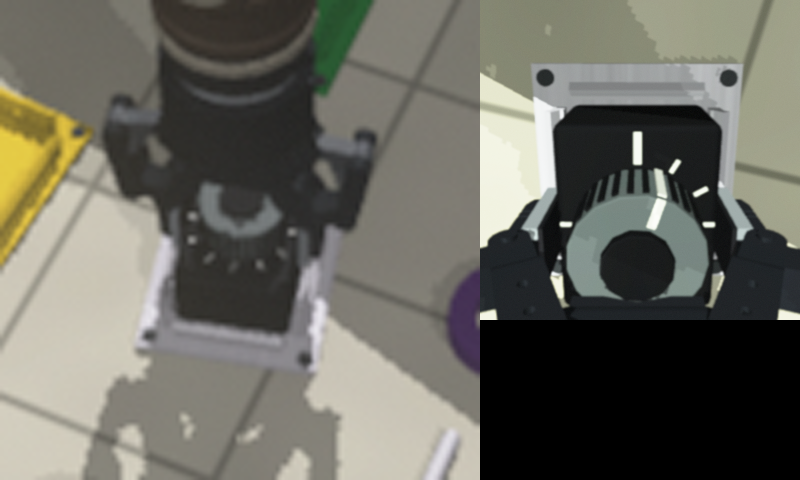

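The timer sits squarely in the tray. TCP height stays at 47.0 mm under 10–33 N, which is 4 mm above the height read on the ledge, so it is home. Releasing and rising to sleeve height.

>>> servo_tool --plan '[[[0, 0, -1], [0, 0, 0]], [[0, 0, -1], [0, 0, 0]], [[0, 0, -1], [0, 0, 0]], [[0, 0, 0], [0, 0, 0]], [[0, 0, 0], [0, 0, 0]]]'

```text
time_s: 11.95
tool_pos: [0.5343, -0.1408, 0.047]
orientation: [-0.376, 3.114, 0.001]
contact_force: [-0.2, 3.3, 11.7]
width: 0.0608
grip_force: 59.5
```

>>> servo_tool --plan '[[[0, 0, 0], [0, 0, 0]], [[0, 0, 0], [0, 0, 0]], [[0, 0, 0], [0, 0, 0]], [[0, 0, 0], [0, 0, 0]], [[0, 0, 0], [0, 0, 0]], [[0, 0, 0], [0, 0, 0]]]' --fingers 1

```text
time_s: 12.45
tool_pos: [0.5324, -0.1413, 0.0446]
orientation: [0.376, -3.119, -0.0]
contact_force: [-0.5, -0.1, -0.4]
width: 0.0855
grip_force: 0.0
```

>>> servo_tool --plan '[[[0, 0, -10], [0, 0, 0]], [[0, 0, -10], [0, 0, 0]], [[0, 0, -10], [0, 0, 0]], [[0, 0, 0], [0, 0, 0]], [[0, 0, 0], [0, 0, 0]], [[0, 0, 0], [0, 0, 0]], [[0, 0, 0], [0, 0, 0]], [[0, 0, 0], [0, 0, 0]]]'

```text
time_s: 13.12
tool_pos: [0.5321, -0.1412, 0.0743]
orientation: [0.376, -3.118, -0.0]
contact_force: [-0.1, 0.1, -0.1]
width: 0.0854
grip_force: 0.0
```

```bash
cat > sl.py <<'E'
from h import *
def look(show=True):
    w=get_image("wrist");s=get_state();R,y=yaw(s);tf=lambda P:np.round((R.T@(P-s["tool_pos"]).T).T*1000,1)
    g=cv2.cvtColor(w["color"],cv2.COLOR_RGB2GRAY)
    k,l,st,ce=cv2.connectedComponentsWithStats((g>195).astype(np.uint8))
    for i in range(1,k):
        if 25<st[i,4]<700 and 225<ce[i][0]<430 and 150<ce[i][1]<400:
            P=toz(w,[ce[i]],.050);Q=toz(w,[ce[i]],.074)
            print(st[i],ce[i].round(1),"z50",tf(P),"z74",tf(Q),P.round(4)[0,:2],Q.round(4)[0,:2])
    return w
E
python3 - <<'E'
from sl import *
rel((.534,-.1412,.074),103.7)
w=look();save(w,"pics/w5.png")
E
```

```text
t 13.12 pos [ 532.1 -141.2   74.3] yaw(tool y) 103.8 j [-0.26  0.23 -0.3   1.04 -0.   -0.5 ] F [-0.1  0.1 -0.1] w 85.4
 tool shift [-1.8 -0.5  0.3] rz 0.001 tilt [-0.001  0.    -1.   ]
[324 222   6  26 154] [326.5 234.5] z50 [[28.8 -0.1 24.3]] z74 [[34.9 -0.   0.3]] [ 0.5041 -0.1481] [ 0.4983 -0.1495]
[354 245   7  10  35] [357.1 249.6] z50 [[21.9 13.5 24.3]] z74 [[29.1 11.4  0.3]] [ 0.5076 -0.1332] [ 0.5012 -0.137 ]
[342 254   8  18  72] [345.  263.1] z50 [[15.6  8.3 24.3]] z74 [[23.8  6.9  0.3]] [ 0.515  -0.1368] [ 0.5074 -0.1401]
[374 268  10   7  35] [378.6 271.1] z50 [[11.8 23.5 24.3]] z74 [[20.6 19.7  0.3]] [ 0.5151 -0.1211] [ 0.5074 -0.1269]
[334 273  15  25 202] [341.1 284.9] z50 [[ 5.1  6.6 24.3]] z74 [[15.   5.6  0.3]] [ 0.5256 -0.1359] [ 0.5162 -0.1393]
[267 370  20  26 375] [275.8 382.4] z50 [[-46.7 -25.1  24.3]] z74 [[-28.4 -21.    0.3]] [ 0.5834 -0.1544] [ 0.5647 -0.1548]
[290 392  18   6  48] [298.8 394.7] z50 [[-53.8 -13.9  24.3]] z74 [[-34.4 -11.6   0.3]] [ 0.5877 -0.1418] [ 0.5683 -0.1442]
```

```bash
cat >> sl.py <<'E'
def line(im,c,ydeg,z=.074,r0=14,r1=21.5,thr=None):
    # unwrap the sleeve's top ring: mean brightness per angle (cw from timer -x)
    g=cv2.cvtColor(im["color"],cv2.COLOR_RGB2GRAY).astype(np.float32)
    a=np.radians(np.arange(0,360,2.));r=np.arange(r0,r1,.5)/1000
    zd=np.radians(ydeg+180)  # direction of mark 0; cw seen from above = decreasing angle
    A,Rr=np.meshgrid(zd-a,r)
    X=np.c_[c[0]+(Rr*np.cos(A)).ravel(),c[1]+(Rr*np.sin(A)).ravel(),np.full(A.size,z)]
    uv=proj(im,X).astype(np.float32)
    v=cv2.remap(g,uv[:,0].reshape(A.shape),uv[:,1].reshape(A.shape),cv2.INTER_LINEAR)
    return np.degrees(a),v
E
python3 - <<'E'
from sl import *
import pickle
im=cv2.imread("pics/w5.png");w,_=pickle.load(open("w4.pkl","rb"));w=dict(w)
w5=get_image("wrist")
c=(.5335,-.1412)
for r0,r1 in((10,13),(13,16),(16,19),(19,22)):
    a,v=line(w5,c,13.7,.074,r0,r1);m=v.mean(0);i=[j for j in range(len(a)) if a[j]<80];print(r0,[(int(a[j]),int(m[j])) for j in i if m[j]>150])
a,v=line(w5,c,13.7,.062,22.5,23.5);m=v.mean(0);print("side",[(int(x),int(y)) for x,y in zip(a,m) if y>150 and x<90])
a,v=line(w5,c,13.7,.050,25,28);m=v.mean(0);print("marks",[(int(x),int(y)) for x,y in zip(a,m) if y>120])
E
```

```text
10 []
13 [(14, 195), (16, 238), (18, 245), (20, 245), (22, 246), (24, 242), (26, 210), (28, 152)]
16 [(14, 167), (16, 235), (18, 246), (20, 247), (22, 246), (24, 229), (26, 160)]
19 [(16, 215), (18, 242), (20, 245), (22, 244), (24, 198)]
side [(18, 192), (20, 203), (22, 200), (24, 169)]
marks [(0, 238), (2, 235), (4, 127), (29, 226), (32, 214), (59, 217), (62, 220), (90, 204), (92, 190), (108, 121), (110, 125), (112, 125), (114, 126), (116, 125), (118, 126), (119, 125), (122, 126), (124, 125), (126, 126), (128, 125), (130, 126), (132, 126), (134, 125), (136, 126), (138, 125), (140, 126), (142, 125), (144, 124), (214, 123), (216, 126), (218, 126), (220, 126), (222, 126), (224, 126), (226, 126), (228, 126), (230, 126), (232, 127), (234, 126), (236, 126), (238, 126), (239, 127), (242, 127), (244, 126), (246, 126), (248, 126), (250, 125), (252, 121), (268, 187), (270, 205), (358, 210)]
```

>>> servo_tool --plan '[[[-1.2, 0, 0.5], [0, 0, 0]], [[0, 0, 0], [0, 0, 0]], [[0, 0, 0], [0, 0, 0]], [[0, 0, 0], [0, 0, 0]], [[0, 0, 0], [0, 0, 0]], [[0, 0, 0], [0, 0, 0]], [[0, 0, 0], [0, 0, 0]], [[0, 0, 0], [0, 0, 0]], [[0, 0, 0], [0, 0, 0]], [[0, 0, 0], [0, 0, 0]]]' --fingers 0 --squeeze 60

```text
time_s: 14.05
tool_pos: [0.5338, -0.141, 0.0746]
orientation: [-0.376, 3.119, -0.0]
contact_force: [-2.7, -0.8, 7.0]
width: 0.0442
grip_force: 62.0
```

>>> servo_tool --plan '[[[0, 0, -1], [0, 0, 0.1]], [[0, 0, 0], [0, 0, 0.1]], [[0, 0, 0], [0, 0, 0.1]], [[0, 0, 0], [0, 0, 0.1]], [[0, 0, 0], [0, 0, 0.1]], [[0, 0, 0], [0, 0, 0.1]], [[0, 0, 0], [0, 0, 0]], [[0, 0, 0], [0, 0, 0]], [[0, 0, 0], [0, 0, 0]]]'

```text
time_s: 14.8
tool_pos: [0.5335, -0.1413, 0.0748]
orientation: [-0.559, -3.091, 0.001]
contact_force: [1.1, -2.7, -2.8]
width: 0.0439
grip_force: 61.7
```

```bash
cat >> sl.py <<'E'
def ang(im,c=(.5335,-.1412),show=True):
    for n,z,r0,r1,t in(("top",.074,13,22,170),("side",.062,22.5,23.5,160),("marks",.050,25,28,170)):
        a,v=line(im,c,13.7,z,r0,r1);m=v.mean(0);print(n,[(int(x),int(y)) for x,y in zip(a,m) if y>t])
E
python3 - <<'E'
from sl import *
rel((.5335,-.1412,.074),103.7)
ang(get_image("wrist"))
E
```

```text
t 14.80 pos [ 533.5 -141.3   74.8] yaw(tool y) 69.5 j [-0.26  0.23 -0.3   1.04 -0.    0.1 ] F [ 1.1 -2.7 -2.8] w 43.9
 tool shift [0.1 0.  0.8] rz -0.597 tilt [-0.001 -0.001 -1.   ]
top [(50, 208), (52, 243), (54, 245), (56, 245), (58, 238), (59, 193)]
side [(54, 175), (56, 174), (58, 166)]
marks [(26, 248), (28, 224), (56, 247), (58, 233), (86, 245), (88, 221), (354, 238), (356, 246), (358, 240)]
```

>>> servo_tool --plan '[[[0, 0, 0], [0, 0, 0.1]], [[0, 0, 0], [0, 0, 0.1]], [[0, 0, 0], [0, 0, 0.1]], [[0, 0, 0], [0, 0, 0.1]], [[0, 0, 0], [0, 0, 0.1]], [[0, 0, 0], [0, 0, 0.1]], [[0, 0, 0], [0, 0, 0.1]], [[0, 0, 0], [0, 0, 0.1]], [[0, 0, 0], [0, 0, 0.1]], [[0, 0, 0], [0, 0, 0.1]], [[0, 0, 0], [0, 0, 0.1]], [[0, 0, 0], [0, 0, 0]]]'

```text
time_s: 15.85
tool_pos: [0.5333, -0.1407, 0.0748]
orientation: [-2.095, -2.339, 0.0]
contact_force: [2.2, -1.3, -3.4]
width: 0.0438
grip_force: 62.2
```

Run:
```python
from sl import *
rel((.5335,-.1412,.074),103.7)
ang(get_image("wrist"))
```

```text
t 15.85 pos [ 533.3 -140.7   74.8] yaw(tool y) 6.3 j [-0.26  0.23 -0.3   1.04  0.    1.2 ] F [ 2.2 -1.3 -3.4] w 43.8
 tool shift [-0.5  0.1  0.8] rz 1.442 tilt [-0.001  0.001 -1.   ]
top []
side []
marks [(28, 232), (29, 248), (58, 215), (59, 239), (88, 219), (90, 199)]
```

Run:
```python
from sl import *
w=get_image("wrist");save(w,"pics/w6.png")
for z,r0,r1 in((.074,13,22),(.05,25,28)):
    a,v=line(w,(.5335,-.1412),13.7,z,r0,r1);m=v.mean(0)
    print([(int(x),int(y)) for x,y in zip(a,m)][::2])
```

```text
[(0, 75), (4, 74), (8, 73), (12, 73), (16, 74), (20, 75), (24, 76), (28, 76), (32, 77), (36, 77), (40, 78), (44, 77), (48, 77), (52, 77), (56, 78), (59, 77), (64, 78), (68, 77), (72, 78), (76, 80), (80, 77), (84, 78), (88, 79), (92, 81), (96, 77), (100, 77), (104, 77), (108, 77), (112, 110), (116, 168), (119, 162), (124, 89), (128, 77), (132, 77), (136, 77), (140, 77), (144, 77), (148, 77), (152, 77), (156, 78), (160, 78), (164, 77), (168, 75), (172, 72), (176, 69), (180, 68), (184, 67), (188, 68), (192, 66), (196, 66), (200, 78), (204, 83), (208, 106), (212, 113), (216, 114), (220, 119), (224, 120), (228, 120), (232, 119), (236, 119), (239, 119), (244, 119), (248, 121), (252, 122), (256, 123), (260, 124), (264, 125), (268, 125), (272, 126), (276, 130), (280, 134), (284, 135), (288, 136), (292, 132), (296, 134), (300, 136), (304, 137), (308, 140), (312, 143), (316, 142), (320, 130), (324, 124), (328, 119), (332, 114), (336, 89), (340, 76), (344, 74), (348, 72), (352, 72), (356, 74)]
[(0, 26), (4, 18), (8, 25), (12, 37), (16, 49), (20, 53), (24, 29), (28, 244), (32, 90), (36, 31), (40
[... 168 characters left out ...]
), (108, 25), (112, 25), (116, 122), (119, 68), (124, 19), (128, 20), (132, 20), (136, 20), (140, 20), (144, 78), (148, 92), (152, 20), (156, 20), (160, 20), (164, 20), (168, 20), (172, 20), (176, 24), (180, 16), (184, 19), (188, 33), (192, 50), (196, 57), (200, 63), (204, 66), (208, 67), (212, 66), (216, 66), (220, 66), (224, 67), (228, 67), (232, 70), (236, 106), (239, 115), (244, 108), (248, 103), (252, 73), (256, 47), (260, 38), (264, 29), (268, 25), (272, 23), (276, 19), (280, 21), (284, 21), (288, 29), (292, 49), (296, 71), (300, 88), (304, 89), (308, 88), (312, 74), (316, 77), (320, 77), (324, 77), (328, 77), (332, 78), (336, 77), (340, 77), (344, 72), (348, 61), (352, 49), (356, 41)]
```

View pics/w6.png

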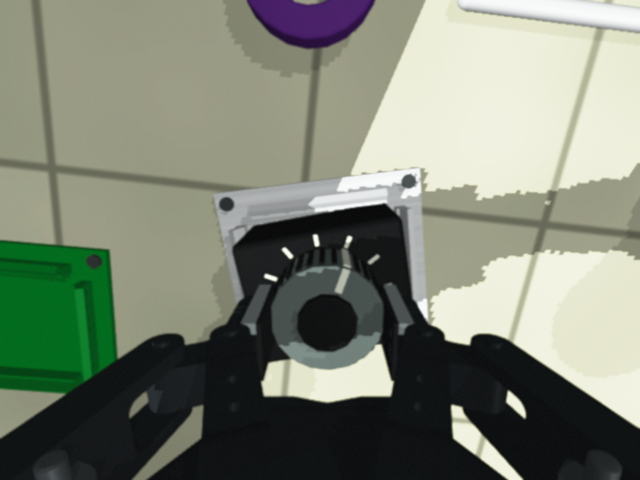

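The line reads about 118° (mark 4) and follows the tool. The timer is still seated. Two more clicks.

>>> servo_tool --plan '[[[0, 0, 0], [0, 0, 0.1]], [[0, 0, 0], [0, 0, 0.1]], [[0, 0, 0], [0, 0, 0.1]], [[0, 0, 0], [0, 0, 0.1]], [[0, 0, 0], [0, 0, 0.1]], [[0, 0, 0], [0, 0, 0.1]], [[0, 0, 0], [0, 0, 0.1]], [[0, 0, 0], [0, 0, 0.1]], [[0, 0, 0], [0, 0, 0.1]], [[0, 0, 0], [0, 0, 0.1]], [[0, 0, 0], [0, 0, 0.08]], [[0, 0, 0], [0, 0, 0]]]'

```text
time_s: 16.95
tool_pos: [0.5332, -0.1406, 0.0748]
orientation: [-2.999, -0.932, 0.001]
contact_force: [0.7, 0.7, -4.1]
width: 0.0442
grip_force: 62.5
```

```bash
cat >> sl.py <<'E'
def ang2(im,c=(.5335,-.1412)):
    from scipy.signal import find_peaks
    for n,z,r0,r1 in(("top",.074,13,22),("side",.062,22.5,23.5),("marks",.050,25,28)):
        a,v=line(im,c,13.7,z,r0,r1);m=v.mean(0);p,_=find_peaks(m,prominence=35,width=(0.5,9))
        print(n,[(round(float((a[i-3:i+4]*(m[i-3:i+4]-m[i-3:i+4].min())).sum()/(m[i-3:i+4]-m[i-3:i+4].min()).sum()),1),int(m[i])) for i in p if 3<=i<len(a)-4])
E
python3 - <<'E'
from sl import *
rel((.5335,-.1412,.074),103.7)
ang2(get_image("wrist"))
E
```

```text
t 16.95 pos [ 533.2 -140.6   74.8] yaw(tool y) -55.5 j [-0.26  0.23 -0.3   1.04  0.    2.28] F [ 0.7  0.7 -4.1] w 44.2
 tool shift [-0.1  0.6  0.8] rz 0.364 tilt [-0.001  0.001 -1.   ]
top [(176.1, 215)]
side [(146.0, 50), (158.8, 54), (178.9, 134)]
marks [(89.7, 139), (118.8, 119), (147.4, 119), (176.2, 142), (205.4, 152), (236.0, 75)]
```

>>> servo_tool --plan '[[[0, 0, 0], [0, 0, 0]], [[0, 0, 0], [0, 0, 0]], [[0, 0, 0], [0, 0, 0]], [[0, 0, 0], [0, 0, 0]], [[0, 0, 0], [0, 0, 0]], [[0, 0, 0], [0, 0, 0]], [[0, 0, 0], [0, 0, 0]]]' --fingers 1

```text
time_s: 17.58
tool_pos: [0.5337, -0.141, 0.0754]
orientation: [3.0, 0.932, 0.0]
contact_force: [0.2, -0.5, -0.2]
width: 0.0854
grip_force: 0.0
```

>>> servo_tool --plan '[[[0, 0, -10], [0, 0, 0]], [[0, 0, -20], [0, 0, 0]], [[0, 0, -20], [0, 0, 0]], [[0, 0, -20], [0, 0, 0]], [[0, 0, 0], [0, 0, 0]], [[0, 0, 0], [0, 0, 0]], [[0, 0, 0], [0, 0, 0]], [[0, 0, 0], [0, 0, 0]]]' --fingers 1

```text
time_s: 18.25
tool_pos: [0.5331, -0.1408, 0.1445]
orientation: [-3.0, -0.931, 0.002]
contact_force: [0.5, -0.5, 0.3]
width: 0.0857
grip_force: 0.0
```

Run:
```python
from sl import *
rel((.5335,-.1412,.12),103.7)
w=get_image("wrist");ang2(w);save(w,"pics/w7.png")
print(proj(w,[[.5335,-.1412,.05],[.5335,-.1412,.078]]))
```

```text
t 18.25 pos [ 533.1 -140.8  144.5] yaw(tool y) -55.5 j [-0.26  0.2  -0.19  1.19  0.    2.28] F [ 0.5 -0.5  0.3] w 85.7
 tool shift [ 0.1  0.6 24.5] rz 0.363 tilt [-0.001  0.    -1.   ]
top [(175.0, 195)]
side [(178.8, 172)]
marks [(59.1, 123), (90.0, 191), (118.7, 92), (147.2, 88), (175.9, 113), (204.9, 109), (234.9, 181), (266.9, 142)]
[[327.59851516 252.47516344]
 [327.6221161  266.87788905]]
```

View pics/w7.png

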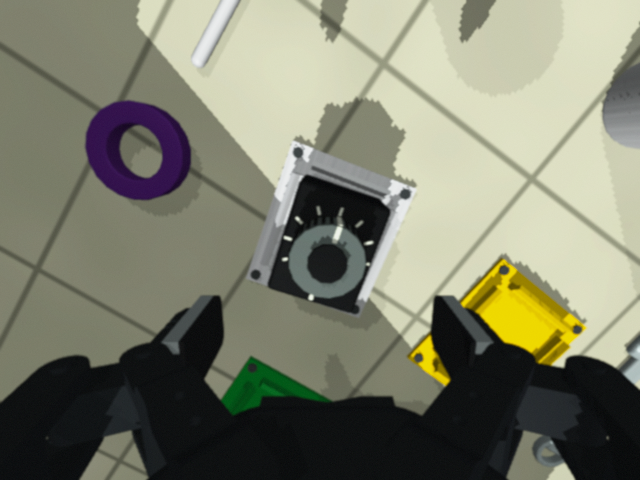

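The line at (338,233) points at mark 6 (341,211), opposite mark 0 (311,297). The timer sits in the tray. Refining the centre before pressing.

Run:
```python
from sl import *
from scipy.optimize import least_squares
w=get_image("wrist")
from scipy.signal import find_peaks
c=np.array([.5335,-.1412])
def peaks(z,r0,r1,pr=30):
    a,v=line(w,c,13.7,z,r0,r1);m=v.mean(0);p,_=find_peaks(m,prominence=pr,width=(.5,9));o=[]
    for i in p:
        j=np.arange(i-3,i+4);q=m[j%len(a)];q=q-q.min();o.append((2*(j*q).sum()/q.sum()))
    return np.array(o)
for it in range(3):
    th=peaks(.05,25,28);k=np.round(th/30);d=th-30*k;ok=(abs(d)<8)&(k<=9.5)
    th,d=th[ok],d[ok];A=np.c_[np.ones(len(th)),np.cos(np.radians(th)),np.sin(np.radians(th))]
    x=np.linalg.lstsq(A,d,rcond=None)[0]
    # d(theta_cw)= (x1 cos + x2 sin); unit: centre error e: dtheta=-( tangential comp)/r
    zd=np.radians(193.7);u0=np.array([np.cos(zd),np.sin(zd)]);u90=np.array([np.sin(zd),-np.cos(zd)]) # cw 90
    e=np.radians(x[1])*.0265*u90-np.radians(x[2])*.0265*u0
    print(x.round(2),"resid",np.round(d-A@x,1),"c",c.round(4));c=c+e
print("top",peaks(.074,13,22),"side",peaks(.062,22.5,23.5),"inner/outer",peaks(.074,13,16),peaks(.074,18,22))
rel((*c,.12),103.7)
```

```text
[-2.27  1.87  1.6 ] resid [-1.   0.7  0.3  0.2 -0.1 -0.5 -0.5  0.9] c [ 0.5335 -0.1412]
[-2.72 -0.46  0.6 ] resid [-0.4  0.5 -0.  -0.  -0.1 -0.2  0.2] c [ 0.534  -0.1402]
[-2.76 -0.07  0.02] resid [-0.4  0.5  0.  -0.1 -0.1 -0.2  0.3] c [ 0.5343 -0.1403]
top [176.9051253] side [179.07686036] inner/outer [176.7500463] [176.95648331]
t 18.35 pos [ 533.1 -140.8  144.3] yaw(tool y) -55.5 j [-0.26  0.2  -0.19  1.19  0.    2.28] F [ 0.5  0.1 -0.6] w 85.2
 tool shift [ 1.3  0.4 24.3] rz 0.363 tilt [-0.002  0.    -1.   ]
```

Sleeve reads 179.7° relative to the marks, and the timer is centred in the tray. Shutting the fingers and approaching the button.

>>> servo_tool --plan '[[[1.3, 0.4, 0], [0, 0, 0]], [[0, 0, 0], [0, 0, 0]], [[0, 0, 0], [0, 0, 0]], [[0, 0, 0], [0, 0, 0]], [[0, 0, 0], [0, 0, 0]], [[0, 0, 0], [0, 0, 0]], [[0, 0, 0], [0, 0, 0]], [[0, 0, 0], [0, 0, 0]], [[0, 0, 15], [0, 0, 0]], [[0, 0, 15], [0, 0, 0]], [[0, 0, 10], [0, 0, 0]], [[0, 0, 0], [0, 0, 0]]]' --fingers 0 --squeeze 40

```text
time_s: 19.35
tool_pos: [0.5336, -0.1402, 0.103]
orientation: [-2.999, -0.93, 0.005]
contact_force: [-0.3, -0.1, -0.6]
width: 0.0001
grip_force: 0.0
```

>>> servo_tool --plan '[[[0, 0, 2], [0, 0, 0]], [[0, 0, 2], [0, 0, 0]], [[0, 0, 2], [0, 0, 0]], [[0, 0, 0], [0, 0, 0]], [[0, 0, 0], [0, 0, 0]], [[0, 0, 0], [0, 0, 0]]]'

```text
time_s: 19.85
tool_pos: [0.5351, -0.1406, 0.0997]
orientation: [3.0, 0.931, 0.001]
contact_force: [-0.1, 0.3, 0.9]
width: 0.0002
grip_force: 0.0
```

>>> servo_tool --plan '[[[0, 0, 1], [0, 0, 0]], [[0, 0, 1], [0, 0, 0]], [[0, 0, 0], [0, 0, 0]], [[0, 0, 0], [0, 0, 0]], [[0, 0, 0], [0, 0, 0]]]'

```text
time_s: 20.27
tool_pos: [0.5349, -0.1406, 0.0973]
orientation: [-3.0, -0.931, 0.0]
contact_force: [0.3, -0.5, -0.8]
width: 0.0003
grip_force: 0.0
```

>>> servo_tool --plan '[[[0, 0, 1], [0, 0, 0]], [[0, 0, 1], [0, 0, 0]], [[0, 0, 0], [0, 0, 0]], [[0, 0, 0], [0, 0, 0]], [[0, 0, 0], [0, 0, 0]]]'

```text
time_s: 20.68
tool_pos: [0.535, -0.1406, 0.0956]
orientation: [3.0, 0.931, 0.001]
contact_force: [-0.6, 0.6, 3.7]
width: -0.0
grip_force: 1.9
```

Contact at about 96–97 mm, as expected. Continuing down until the button bottoms.

>>> servo_tool --plan '[[[0, 0, 1], [0, 0, 0]], [[0, 0, 1], [0, 0, 0]], [[0, 0, 0], [0, 0, 0]], [[0, 0, 0], [0, 0, 0]], [[0, 0, 0], [0, 0, 0]]]'

```text
time_s: 21.1
tool_pos: [0.535, -0.1406, 0.0934]
orientation: [3.0, 0.931, 0.0]
contact_force: [-1.8, 1.1, 5.5]
width: -0.0003
grip_force: 2.5
```

>>> servo_tool --plan '[[[0, 0, 1], [0, 0, 0]], [[0, 0, 1], [0, 0, 0]], [[0, 0, 0], [0, 0, 0]], [[0, 0, 0], [0, 0, 0]], [[0, 0, 0], [0, 0, 0]]]'

```text
time_s: 21.52
tool_pos: [0.5351, -0.1406, 0.0929]
orientation: [3.0, 0.931, 0.002]
contact_force: [-3.5, 0.3, 15.7]
width: -0.0002
grip_force: 7.8
```

The force jumped to 15.7 N with no further travel, so the button is fully down. Letting go and retracting.

>>> servo_tool --plan '[[[0, 0, -5], [0, 0, 0]], [[0, 0, -10], [0, 0, 0]], [[0, 0, -20], [0, 0, 0]], [[0, 0, -25], [0, 0, 0]], [[0, 0, -25], [0, 0, 0]], [[0, 0, 0], [0, 0, 0]], [[0, 0, 0], [0, 0, 0]], [[0, 0, 0], [0, 0, 0]], [[0, 0, 0], [0, 0, 0]], [[0, 0, 0], [0, 0, 0]]]'

```text
time_s: 22.35
tool_pos: [0.5342, -0.1404, 0.1749]
orientation: [-2.999, -0.931, 0.003]
contact_force: [0.5, 0.1, -0.4]
width: -0.0003
grip_force: 0.0
```

Run:
```python
from sl import *
rel((.5343,-.1403,.17),103.7)
w=get_image("wrist");ang2(w,(.5343,-.1403));save(w,"pics/w8.png")
```

```text
t 22.35 pos [ 534.2 -140.4  174.9] yaw(tool y) -55.5 j [-0.26  0.19 -0.13  1.26  0.    2.28] F [ 0.5  0.1 -0.4] w -0.3
 tool shift [ 0.1 -0.   4.9] rz 0.363 tilt [-0.002  0.001 -1.   ]
top [(177.0, 218)]
side [(179.1, 142)]
marks [(56.8, 131), (87.7, 216), (117.5, 129), (147.4, 121), (177.1, 120), (207.2, 125), (237.6, 176), (268.7, 160)]
```

View pics/w8.png

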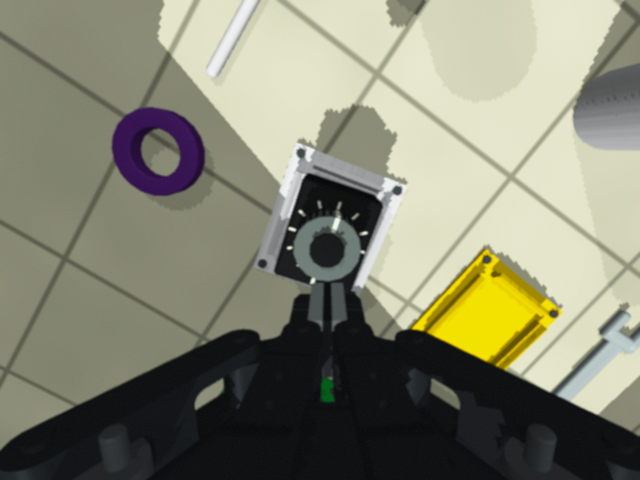

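The timer is seated, and the line at (337,222) lines up with mark 6 (177.0° against 177.1°). The hand is clear. Handing in.

```bash
python3 -c "
from bench import finish_job
print(finish_job())"
```

```text
the job is handed in; nothing more can be done
None
```

The job is handed in, but no verdict came back: by my camera and force readings, the timer is home in the aluminium tray, the sleeve is at 6, the button was pressed fully down and let go, and I saw no contact with the other items.

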